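# Tighten the chopper's retaining ring with the two-pin spanner

### The job

Take the red-handled two-pin spanner from its blue holder, seat both of its pins fully in holes of the loose brass ring on the chopper base, and only then turn the ring clockwise (seen from above) until it is fully home, with the spanner alone and without forcing anything. Then stand the spanner back in its holder and let go; leave everything else on the counter alone.

Things in the scene. Friction and masses are not known exactly. Their poses are not given: they have to be found in the camera images.
- spanner: Two-pin spanner, about 160 g. A level steel cross bar 76 (x) by 20 (y) by 8 mm (z) with a red grip above; below it two round-ended pins, 6 mm diameter, 9 mm long, at x = +27 and -27 mm. Origin: centre of the bar's underside, between the pins; z up. It starts standing in the holder, pins down. Half a turn changes nothing.
- chopper: White chopper motor base, 170 (x) by 190 (y) by 85 mm high, bolted to the counter, bowl taken off, black button panel on its -x side. Origin: centre of its underside. In the middle of its top a silver collar, 104 mm across, reaches 95 mm high; on that lies the brass ring. A dark coupling in the ring's bore stays 1 mm below the ring's face.
- ring_face (a point): Centre of the ring's flat upper face, 105 mm above the counter; it has the chopper's axes and does not turn with the ring. The ring is 76 mm across, bore 32, 10 mm thick, with six through holes of 8.5 mm, 60 degrees apart, on a circle of 27 mm radius. With the pins seated the bar lies on this face, the spanner's origin at this point; with pins standing on the face it is 9 mm higher.
- ring (a joint): Ring angle (rad): 0 to 0.15 at the start, grows clockwise seen from above, hard stop (home) at 0.9; friction about 0.22 N m, stays put. It does not tell where the holes stand, nor do the chopper's axes; that differs each time: look, or slide the pins over the face with up to 10 N, which does not turn the ring, until they drop in. Leaning on the stop soon raises the force.
- holder: Blue holder block, 110 (x) by 70 (y) by 30 mm high, fixed to the counter, with a slot in its top. Origin: centre of its underside.
- holder_face (a point): Centre of the slot's mouth at the holder's top, 30 mm above the counter, with the holder's axes. The slot is 66 (x) by 12 (y) mm, 18 mm deep: both pins hang in it loosely while the bar rests on the block, the spanner's x along the slot and its origin here.
- bowl: Bystander: steel chopper bowl, 150 mm across, 100 mm high, with two small handles; origin under its centre.
- cup: Bystander: grey cup, 90 mm across, 100 mm high; origin under its centre.
- jar: Bystander: amber jar with red cap, 68 mm across, 110 mm high; origin under its centre.
- sauce: Bystander: green sauce bottle, 56 mm across, 170 mm high; origin under its centre.
- spare: Bystander: black rubber seal ring without pin holes, 76 mm across, 8 mm high, lying flat; origin under its centre.
- spoon: Bystander: serving spoon 240 mm long, lying flat.
- plate: Bystander: white plate, 180 mm across, 20 mm high; origin under its centre.
- spanner_grip (a point): Middle of the spanner's red flat grip, 36 mm above the bar's underside, with the spanner's axes. The grip is 26 (x) by 16 (y) mm and reaches from 8 to 60 mm above the bar's underside; pinch it across its 16 mm, the fingers closing along y and staying above the bar, which is 20 mm wide there.
Not all that is in view belongs to the job. Of the things shaped like the holder, the blue one is meant.

How it is judged (in metres and radians):
On the way, in this order (a step that is already met when the one before it is completed fails the run):
1. both pins are fully seated in ring holes, the bar flat on the ring, before the ring has been turned (ring below 0.35 rad) (horizontal distance between spanner and ring_face below 0.005 m and z of spanner in the frame of ring_face below 0.003 m and angle between spanner's own z axis and vertical below 0.12 rad and value of joint ring below 0.35 rad), for 0.1 s.
2. the seated spanner has turned the ring home (above 0.82 rad) (horizontal distance between spanner and ring_face below 0.006 m and z of spanner in the frame of ring_face below 0.005 m and value of joint ring above 0.82 rad), for 0.1 s.
At the end, for the whole second after the job is handed in: The ring is within 0.08 rad of its stop (above 0.82 rad) and the spanner stands at rest in its holder: origin within 8 mm of the slot's centre, bar within 3 mm of the holder's top, upright within 0.1 rad, along the slot within 0.25 rad (value of joint ring above 0.82 rad and horizontal distance between spanner and holder_face below 0.008 m and z of spanner in the frame of holder_face between -0.003 and 0.003 m and angle between spanner's own z axis and vertical below 0.1 rad and angle between the x axis of spanner and the x axis of holder, either way round below 0.25 rad and linear speed of spanner below 0.02 m/s); the robot touches nothing.
It fails at once if the spanner is forced on the chopper or its ring (more than 60 N) (contact force between spanner and chopper above 60 N).
It fails at once if the gripper itself pushes on the chopper or its ring (more than 5 N) (contact force between the fingers and chopper above 5 N).
It fails at once if a bystander is shoved more than 20 mm (distance of any of bowl, cup, jar, sauce, spare, spoon, plate from where it was at the start of the episode above 0.02 m).
It also fails if it takes over 72 s, if anything falls off the work surface, if the arm or the gripper's body presses on something with over 40 N, if the wrist force passes 120 N, or if a joint passes its speed limit or range.

### The arm

A 6-joint arm with a two-finger parallel gripper is mounted at the origin on the work surface. World frame = base frame: x ahead of the robot, y to its left, z up, the work surface at z = 0. Lengths are in mm, angles in rad, forces in N, time in s.
With the tool pointing down it reaches from about 350 to 775 mm from the base axis. Payload 7.3 kg.
Tool frame: the origin (TCP) lies at the very end of the fingers, on their centre line; the grasp point (between the pads) lies bot.grip_point_offset behind it (bot.grip_point_offset is the distance from the TCP to the grasp point, in mm); z points along the fingers, y is the line along which they close (so a half turn about z gives the same grasp; the last joint's range is limited). The gripper opens to 92 mm and grips with 3 to 60 N. Pads are 19 mm wide; open, the fingers measure 130 mm over their backs; the gripper's body (75 mm by 190 mm) begins 47 mm behind the grasp point.
Start: joints at [1.19, 0.342, 1.524, -0, 1.275, -0.146], TCP at [122.124, 510.618, 226.741] pointing down, gripper open.
Joint ranges: [-2.53, 2.53], [-0.77, 2.02], [0.04, 2.7], [-1, 4.14], [0.28, 2.66], [-3.11, 3.11]. Speed limits (rad/s): [2.57, 2.57, 3.14, 3.14, 3.14, 3.14].

### API

Orientations are given as [roll, pitch, yaw] about the fixed x, y, z axes, in that order (R = Rz(yaw) Ry(pitch) Rx(roll)).
In Python, from plant import bot gives the robot as it stands. The module is installed in compiled form; this text tells all that it offers.
- The arm moves only by the tool carry_out, never from a script. Its argument "plan" is a list of rows, each an object of numbers: "tx", "ty", "tz": the shift along the world's x, y, z in mm; "rx", "ry", "rz": the turn, a rotation vector about the world's x, y, z in rad. A call has 1 to 12 rows; each row shifts and turns the commanded pose from where the row before left it; what a row does not reach is not made up. A row lasts 1/10 s, in which the tool goes at most 50 mm and 8.59 degrees, less where a joint would pass 70% of its speed; a pose out of reach is approached as far as the arm can. A call with a gripper value outside its range is refused whole. "gripper" is the closure, from 0 (fully open) to 1 (shut), set as the call begins (left out, the last holds). The fingers move at their own pace and stop on an object; the grip force is fixed at half the most. Time passes only in rows, so rows that do not move let the fingers close. It gives the time, the measured TCP pose, the force, the opening and the grip force at its end, in the units of the state.
- bot.get_obs(): the state, without advancing time (a new reading comes with each control period).
- bot.capture(name): name is "scene" or "top" or "wrist"; returns the picture (384x512x3 uint8, red, green, blue); there is no depth.
- bot.camera_model(name): a dict with "camera_matrix" (3x3 intrinsics, pixels), "dist" ([k1, k2, p1, p2, k3] as OpenCV has them; the pictures are not rectified), "R" (3x3) and "t" (3): a world point X has camera coordinates R X + t. Camera axes: x right, y down, z forward; pixel columns grow to the right and rows downward; lengths in mm; the calibration is good to about 2 mm. A picture is of the moment at which its call begins: read the wrist's pose just before it. camera_model takes no time and is no camera call; for the wrist camera it gives the pose at the moment of the call.
- bot.close_job(): hands the job in; it is judged then, once.
The state is a dict: "time": time; "joint_positions": joint angles; "dq": joint speeds; "tau": joint torques, N m; "tool_pos": TCP position; "tcp_rot": TCP orientation; "contact_force": force on the tool from outside, world axes, zero at the start; "moment": the same for the moment, N m; "grip_width": finger opening in mm; "finger_force": force on a finger pad.
Only numpy, scipy, OpenCV 4.12 (cv2) and the standard library are available. Lean on these libraries where they do the work, as an engineer would, in place of code of your own. Each camera call takes 0.05 s, during which the arm holds its last target. There are 200 camera calls.

## Working session

There is one attempt and no reset: what is moved stays moved. The work goes in short steps, Python scripts to look and compute and a tool call to move; the robot and the scene stay as the last step left them, time stands still between calls to the robot, and variables do not carry over. Pictures are saved under pics/ and viewed, at most 10 in all, crops included, and the job is handed in when it is done.

Besides the shell and the picture viewer there is one more tool, called after ">>>" in YAML: its name, and indented under it one key for each argument. carry_out: Moves the arm, as the interface text tells. Its arguments: {"type":"object","properties":{"plan":{"type":"array"},"gripper":{"type":"number"}},"required":["plan"]}

```bash
mkdir -p pics; cat > h.py <<'E'
import numpy as np, cv2
from plant import bot
def save(im,n,crop=None,s=1):
    if crop: im=im[crop[1]:crop[3],crop[0]:crop[2]]
    im=cv2.resize(im,None,fx=s,fy=s,interpolation=cv2.INTER_CUBIC)
    cv2.imwrite('pics/'+n,cv2.cvtColor(im,cv2.COLOR_RGB2BGR))
def ray(cm,px,z):
    K,d,R,t=[np.array(cm[k],float) for k in('camera_matrix','dist','R','t')]
    p=cv2.undistortPoints(np.array(px,float).reshape(-1,1,2),K,d).reshape(-1,2)
    D=np.c_[p,np.ones(len(p))]@R; c=-R.T@t.ravel()
    return c+D*((z-c[2])/D[:,2])[:,None]
def proj(cm,X):
    K,d,R,t=[np.array(cm[k],float) for k in('camera_matrix','dist','R','t')]
    return cv2.projectPoints(np.array(X,float).reshape(-1,1,3),cv2.Rodrigues(R)[0],t,K,d)[0].reshape(-1,2)
E
python3 - <<'E'
from h import *
print(bot.get_obs(),bot.grip_point_offset)
a=bot.capture("top");b=bot.capture("scene")
np.save('top.npy',a);np.save('scene.npy',b)
save(np.vstack([a,b]),'a.png',s=0.78)
save(a,'top.png',s=1.5)
for n in("top","scene","wrist"):
    c=bot.camera_model(n);print(n,c)
E
```

```text
{'time': 0.0, 'joint_positions': array([ 1.19001812e+00,  3.42748890e-01,  1.52506092e+00, -1.46285269e-05,
        1.27541204e+00, -1.45992323e-01]), 'dq': array([ 0.00066733, -0.00093934,  0.00049962,  0.00076449,  0.0016117 ,
        0.00149824]), 'tau': array([ 1.42017914e-03, -4.31245959e+01, -2.44210839e+01,  7.17996550e-02,
        5.60716668e-02, -1.13749738e-04]), 'tool_pos': array([121.94942915, 510.19502869, 226.01607745]), 'tcp_rot': array([-3.13997876e+00, -2.23166199e-04,  2.90681086e+00]), 'contact_force': array([-0.85396943, -1.18431676,  0.12485098]), 'moment': array([-0.02540873, -0.03510942,  0.05102152]), 'finger_force': 0.0, 'grip_width': 91.91819850161097} 18.8
top {'camera_matrix': array([[350.45751666,   0.        , 254.36005137],
       [  0.        , 350.45751666, 189.86709693],
       [  0.        ,   0.        ,   1.        ]]), 'dist': array([-0.0531436,  0.       ,  0.       ,  0.       ,  0.       ]), 'R': array([[ 0.00793042, -0.99977515, -0.01966638],
       [-0.98418294, -0.00432299, -0.1771024 ],
       [ 0.17697756,  0.02075982, -0.98399592]]), 't'
[... 330 characters left out ...]
55229565,  0.83345631,  0.01789135],
       [ 0.62035661, -0.39655766, -0.67668286],
       [-0.55689064,  0.38482802, -0.7360572 ]]), 't': array([-343.50938474, -287.02828593, 1763.47864916])}
wrist {'camera_matrix': array([[267.75512496,   0.        , 253.94156677],
       [  0.        , 267.75512496, 188.78373851],
       [  0.        ,   0.        ,   1.        ]]), 'dist': array([-0.00785922,  0.        ,  0.        ,  0.        ,  0.        ]), 'R': array([[ 2.33538022e-01,  9.72347601e-01, -3.68418569e-04],
       [ 9.26596892e-01, -2.22434749e-01,  3.03217715e-01],
       [ 2.94751069e-01, -7.11542410e-02, -9.52921236e-01]]), 't': array([-525.60510511,  -36.38895336,  390.85261229])}
```

View pics/top.png

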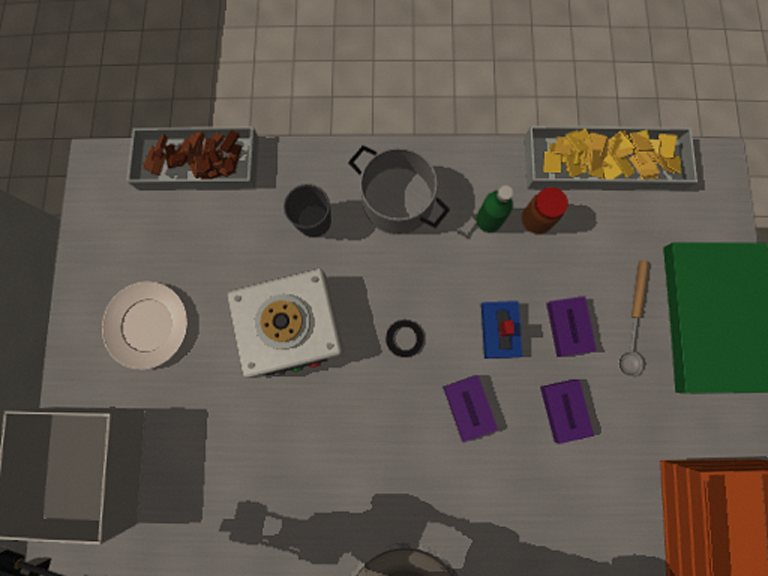

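The top view shows the blue holder with the red grip at about (502,330), the brass ring with dark holes at (281,321) and the seal ring at (405,338), all in 1.5x pixels.

```bash
cat > m.py <<'E'
from h import *
def blobs(im,lo,hi,amin=15):
    h=cv2.cvtColor(im,cv2.COLOR_RGB2HSV); m=cv2.inRange(h,np.array(lo),np.array(hi))
    n,l,s,c=cv2.connectedComponentsWithStats(m)
    return sorted([(s[i][4],c[i].round(1),s[i][:4],l==i) for i in range(1,n) if s[i][4]>=amin],key=lambda r:-r[0])
E
python3 - <<'E'
from m import *
a=np.load('top.npy');cm=bot.camera_model('top')
for n,lo,hi,z in(('blue',(105,120,50),(118,255,255),30),('red',(0,150,90),(8,255,255),90),('brass',(12,90,90),(24,255,255),105)):
    for b in blobs(a,lo,hi)[:5]:
        r=cv2.minAreaRect(np.argwhere(b[3])[:,::-1].astype(np.float32))
        print(n,b[:3],ray(cm,[b[1]],z).round(1),r, ray(cm,cv2.boxPoints(r),z).round(0).tolist())
E
```

```text
blue (np.int32(693), array([333.2, 219.7]), array([321, 201,  27,  38], dtype=int32)) [[ 521.1 -187.4   30. ]] ((333.8738098144531, 219.54640197753906), (37.26826477050781, 24.783952713012695), 85.76361083984375) [[574.0, -150.0, 30.0], [580.0, -224.0, 30.0], [470.0, -228.0, 30.0], [464.0, -156.0, 30.0]]
red (np.int32(320), array([367.7, 134.3]), array([358, 125,  21,  20], dtype=int32)) [[ 764.2 -283.8   90. ]] ((367.7500305175781, 134.25001525878906), (19.798988342285156, 19.091880798339844), 45.0) [[765.0, -244.0, 90.0], [807.0, -286.0, 90.0], [764.0, -324.0, 90.0], [723.0, -282.0, 90.0]]
red (np.int32(46), array([338.6, 217.4]), array([336, 214,   6,   8], dtype=int32)) [[ 521.9 -190.4   90. ]] ((338.5, 217.5), (7.0, 5.0), 90.0) [[531.0, -183.0, 90.0], [531.0, -197.0, 90.0], [512.0, -197.0, 90.0], [512.0, -183.0, 90.0]]
brass (np.int32(2327), array([407.9, 102.7]), array([362,  85,  92,  35], dtype=int32)) [[ 856.9 -403.   105. ]] ((407.700927734375, 102.26100158691406), (91.1923828125, 33.64852523803711), 1.3971810340881348) [[808.0, -264.0, 105.0], [914.0, -273.0, 105.0], [910.0, -546.0, 105.0], [804.0, -532.0, 105.0]]
brass (np.int32(445), array([186.8, 213.6]), array([174, 200,  27,  28], dtype=int32)) [[528.5 230.1 105. ]] ((187.0, 213.5), (27.0, 26.0), 90.0) [[566.0, 268.0, 105.0], [567.0, 195.0, 105.0], [492.0, 192.0, 105.0], [491.0, 264.0, 105.0]]
brass (np.int32(223), array([426. , 192.2]), array([421, 174,  11,  38], dtype=int32)) [[ 591.4 -434.   105. ]] ((425.9599609375, 192.27999877929688), (5.939697742462158, 37.61808395385742), 8.130102157592773) [[540.0, -414.0, 105.0], [646.0, -437.0, 105.0], [643.0, -454.0, 105.0], [538.0, -430.0, 105.0]]
```

View pics/a.png

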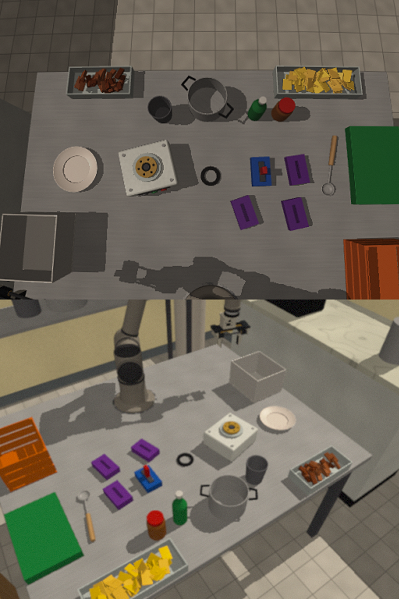

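```bash
python3 - <<'E'
from h import *
cm=bot.camera_model('top')
for z in(60,150):print(z,ray(cm,np.array([[108,412],[103,540],[4,412],[0,540]])/1.5,z).round(0).tolist())
E
```

```text
60 [[355.0, 566.0, 60.0], [122.0, 557.0, 60.0], [349.0, 778.0, 60.0], [112.0, 761.0, 60.0]]
150 [[361.0, 517.0, 150.0], [149.0, 509.0, 150.0], [356.0, 710.0, 150.0], [140.0, 694.0, 150.0]]
```

The scene view shows the empty bin at the left next to the gripper and the cup and bowl beyond the chopper. I move toward -y first, then to above the ring.

>>> carry_out:
  plan:
    - {"tx":10,"ty":-45}
    - {"tx":10,"ty":-45}
    - {"tx":10,"ty":-45}
    - {"tx":42,"ty":-16,"tz":-4}
    - {"tx":42,"ty":-16,"tz":-4}
    - {"tx":42,"ty":-16,"tz":-4}
    - {"tx":42,"ty":-16,"tz":-4}
    - {"tx":42,"ty":-16,"tz":-5}
    - {"tx":42,"ty":-16,"tz":-5}
    - {"tx":42,"ty":-16,"tz":-5}
    - {"tx":42,"ty":-16,"tz":-5}
    - {"tx":40,"ty":-16,"tz":-5}

```text
invalid input at $.plan[0]: expected keys tx, ty, tz, rx, ry, rz
```

>>> carry_out:
  plan:
    - {}
    - {}
    - {}

```text
invalid input at $.plan[0]: expected keys tx, ty, tz, rx, ry, rz
```

```bash
python3 - <<'E'
from m import *
cm=bot.camera_model('wrist');a=bot.capture('wrist');np.save('w1.npy',a)
import pickle;pickle.dump(cm,open('w1.pkl','wb'))
o=bot.get_obs();print(o['tool_pos'],o['tcp_rot'],o['contact_force'])
save(a,'w1.png',s=1.5)
for b in blobs(a,(12,90,60),(26,255,255),200)[:3]: print(b[:3],ray(cm,[b[1]],105).round(1))
E
```

```text
[122.01596792 510.33776968 226.21979132] [-3.14049589e+00 -1.44495367e-04  2.90676858e+00] [ 0.45997445  0.85168747 -0.1018768 ]
(np.int32(2367), array([383.3, 314.3]), array([242, 307, 255,  13], dtype=int32)) [[331.  632.3 105. ]]
(np.int32(565), array([110.2, 274.4]), array([101, 252,  25,  46], dtype=int32)) [[192.9 314.1 105. ]]
(np.int32(550), array([397.8, 274.4]), array([383, 252,  25,  46], dtype=int32)) [[274.7 654.8 105. ]]
```

View pics/w1.png

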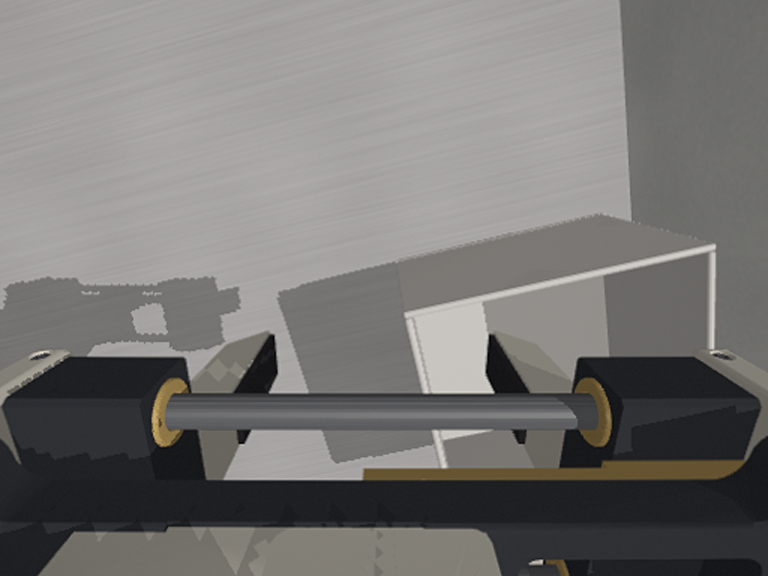

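>>> carry_out:
  plan:
    - {"tx":10,"ty":-48,"tz":0,"rx":0,"ry":0,"rz":0}
    - {"tx":10,"ty":-48,"tz":0,"rx":0,"ry":0,"rz":0}
    - {"tx":15,"ty":-46,"tz":0,"rx":0,"ry":0,"rz":0}
    - {"tx":46,"ty":-15,"tz":-4,"rx":0,"ry":0,"rz":0}
    - {"tx":46,"ty":-15,"tz":-4,"rx":0,"ry":0,"rz":0}
    - {"tx":46,"ty":-15,"tz":-4,"rx":0,"ry":0,"rz":0}
    - {"tx":46,"ty":-15,"tz":-4,"rx":0,"ry":0,"rz":0}
    - {"tx":46,"ty":-15,"tz":-4,"rx":0,"ry":0,"rz":0}
    - {"tx":46,"ty":-15,"tz":-4,"rx":0,"ry":0,"rz":0}
    - {"tx":46,"ty":-15,"tz":-4,"rx":0,"ry":0,"rz":0}
    - {"tx":46,"ty":-15,"tz":-4,"rx":0,"ry":0,"rz":0}
    - {"tx":46,"ty":-15,"tz":-4,"rx":0,"ry":0,"rz":0}

```text
time: 1.35
tool_pos: [572.8, 232.6, 190.2]
tcp_rot: [-3.142, -0.001, 2.906]
contact_force: [0.2, 0.4, 1.1]
grip_width: 91.6
finger_force: 0.0
```

>>> carry_out:
  plan:
    - {"tx":0,"ty":0,"tz":0,"rx":0,"ry":0,"rz":0}
    - {"tx":0,"ty":0,"tz":0,"rx":0,"ry":0,"rz":0}

```text
time: 1.55
tool_pos: [571.4, 232.8, 189.3]
tcp_rot: [-3.141, -0.002, 2.905]
contact_force: [-0.5, 0.2, 0.5]
grip_width: 91.5
finger_force: 0.0
```

```bash
python3 - <<'E'
from m import *
cm=bot.camera_model('wrist');a=bot.capture('wrist');np.save('w1.npy',a)
import pickle;pickle.dump(cm,open('w1.pkl','wb'))
o=bot.get_obs();print(o['time'],o['tool_pos'],o['tcp_rot'],o['contact_force'])
save(a,'w2.png',s=1.5)
for b in blobs(a,(12,90,60),(26,255,255),200)[:3]: print(b[:3],ray(cm,[b[1]],105).round(1))
E
```

```text
1.6 [570.5809012  233.48586445 189.99568813] [-3.14105325e+00 -1.76370284e-03  2.90630865e+00] [ 0.26985881  0.12162124 -0.01200393]
(np.int32(4319), array([240.9, 150.9]), array([200, 110,  83,  83], dtype=int32)) [[527.4 232.4 105. ]]
(np.int32(2387), array([381.4, 314.2]), array([242, 307, 255,  13], dtype=int32)) [[741.3 339.1 105. ]]
(np.int32(567), array([110.3, 274.5]), array([101, 252,  25,  46], dtype=int32)) [[621.8  65.5 105. ]]
```

View pics/w2.png

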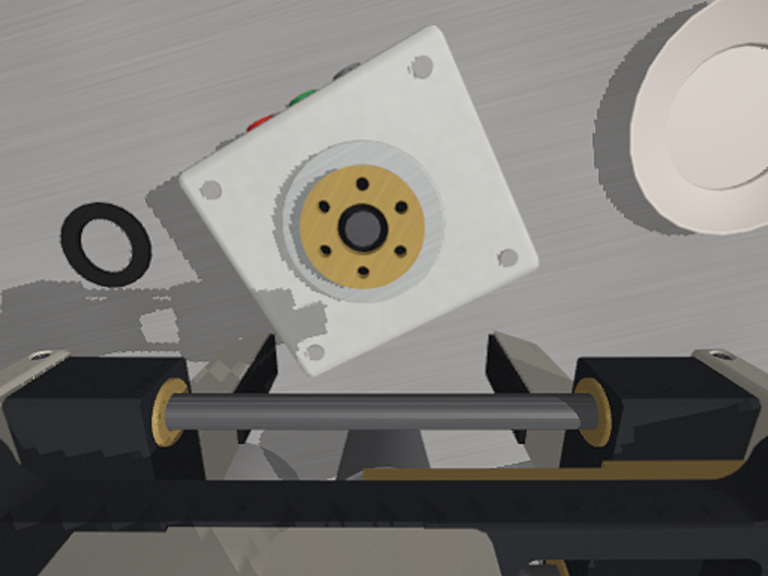

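The wrist view shows the ring centred at (362,227) with its six dark holes clearly visible. I measure the hole angles while moving on to the holder.

```bash
python3 - <<'E'
from m import *
import pickle
cm=pickle.load(open('w1.pkl','rb'));a=np.load('w1.npy')
b=blobs(a,(12,90,60),(26,255,255),200)[0]
m=b[3].astype(np.uint8); cs,h=cv2.findContours(m,cv2.RETR_CCOMP,cv2.CHAIN_APPROX_NONE)
P=[]
for c,hh in zip(cs,h[0]):
    e=cv2.minEnclosingCircle(c); M=cv2.moments(c)
    if M['m00']<8: continue
    p=ray(cm,[[M['m10']/M['m00'],M['m01']/M['m00']]],105)[0]; print(hh[3],M['m00'],p.round(1))
    if hh[3]>=0 and M['m00']<200: P.append(p[:2])
P=np.array(P);(x,y),r=cv2.minEnclosingCircle(P.astype(np.float32));c=P.mean(0);d=P-c
an=np.degrees(np.arctan2(d[:,1],d[:,0]));print(c,x,y,r,np.hypot(*d.T),an.round(1),'mod60',np.degrees(np.angle(np.exp(6j*np.radians(an)).mean()))/6)
E
```

```text
-1 5234.5 [527.4 232.5 105. ]
0 36.5 [554.3 226.3 105. ]
0 39.0 [547.  251.6 105. ]
0 35.5 [535.7 207.2 105. ]
0 865.0 [528.1 232.8 105. ]
0 51.5 [521.4 257.9 105. ]
0 45.5 [510.2 213.6 105. ]
0 62.5 [503.1 238.9 105. ]
[528.60341504 232.58696128] 528.58349609375 232.58203125 26.473783493041992 [26.44551227 26.45628487 26.3361595  26.29316221 26.49108361 26.3269056 ] [ -13.7   45.9  -74.4  105.8 -134.1  166. ] mod60 -14.089452485363282
```

>>> carry_out:
  plan:
    - {"tx":0,"ty":-46,"tz":0,"rx":0,"ry":0,"rz":0}
    - {"tx":0,"ty":-46,"tz":0,"rx":0,"ry":0,"rz":0}
    - {"tx":0,"ty":-46,"tz":0,"rx":0,"ry":0,"rz":0}
    - {"tx":0,"ty":-46,"tz":0,"rx":0,"ry":0,"rz":0}
    - {"tx":0,"ty":-46,"tz":0,"rx":0,"ry":0,"rz":0}
    - {"tx":0,"ty":-46,"tz":0,"rx":0,"ry":0,"rz":0}
    - {"tx":0,"ty":-46,"tz":0,"rx":0,"ry":0,"rz":0}
    - {"tx":0,"ty":-46,"tz":0,"rx":0,"ry":0,"rz":0}
    - {"tx":0,"ty":-46,"tz":0,"rx":0,"ry":0,"rz":0}
    - {"tx":0,"ty":0,"tz":0,"rx":0,"ry":0,"rz":0}
    - {"tx":0,"ty":0,"tz":0,"rx":0,"ry":0,"rz":0}

```text
time: 2.7
tool_pos: [570.5, -179.9, 191.1]
tcp_rot: [3.141, -0.0, 2.906]
contact_force: [-0.2, -0.3, 0.3]
grip_width: 91.9
finger_force: 0.0
```

```bash
python3 - <<'E'
from m import *
cm=bot.camera_model('wrist');a=bot.capture('wrist');np.save('w2.npy',a)
import pickle;pickle.dump(cm,open('w2.pkl','wb'))
o=bot.get_obs();print(o['time'],o['tool_pos'],o['tcp_rot'])
save(a,'w3.png',s=1.5)
for n,lo,hi,z in(('blue',(105,100,50),(122,255,255),30),('red',(0,150,60),(8,255,255),90)):
    for b in blobs(a,lo,hi,60)[:2]:
        r=cv2.minAreaRect(np.argwhere(b[3])[:,::-1].astype(np.float32))
        print(n,b[:3],ray(cm,[r[0]],z).round(1), ray(cm,cv2.boxPoints(r),z).round(1).tolist())
E
```

```text
2.75 [ 570.72528085 -178.89322238  191.08599105] [ 3.14084604e+00 -1.82119606e-04  2.90747106e+00]
blue (np.int32(4197), array([235.4, 135.1]), array([193,  83,  82, 106], dtype=int32)) [[ 520.8 -189.4   30. ]] [[470.0, -226.0, 30.0], [467.6, -157.4, 30.0], [575.8, -149.6, 30.0], [580.8, -225.5, 30.0]]
red (np.int32(517), array([231.8, 142.7]), array([220, 127,  23,  32], dtype=int32)) [[ 520.  -188.1   90. ]] [[507.1, -198.0, 90.0], [505.7, -180.0, 90.0], [533.2, -178.0, 90.0], [534.8, -196.5, 90.0]]
```

View pics/w3.png

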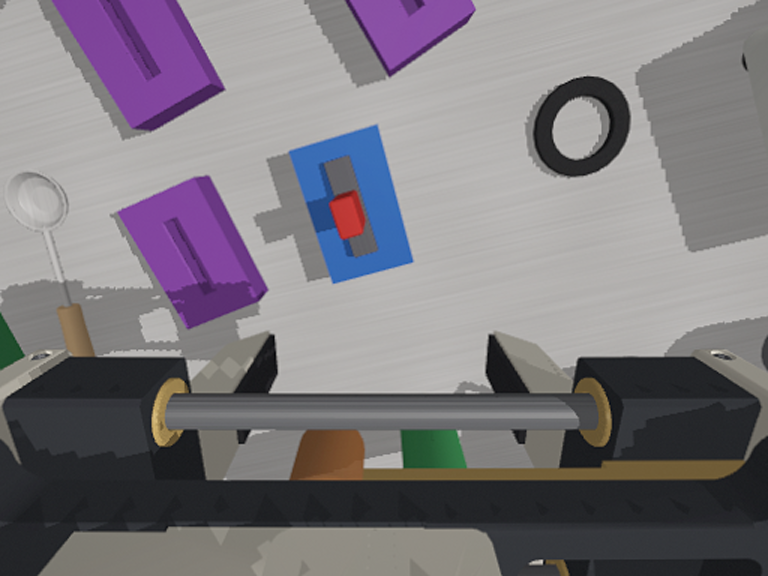

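The blue holder is at (350,205) with the red grip at (347,215), its axis about 3° off world x. I'll turn the gripper to match, descend and close.

>>> carry_out:
  plan:
    - {"tx":-25,"ty":-5,"tz":0,"rx":0,"ry":0,"rz":0.14}
    - {"tx":-25,"ty":-4,"tz":0,"rx":0,"ry":0,"rz":0.14}
    - {"tx":0,"ty":0,"tz":-30,"rx":0,"ry":0,"rz":0}
    - {"tx":0,"ty":0,"tz":-40,"rx":0,"ry":0,"rz":0}
    - {"tx":0,"ty":0,"tz":-40,"rx":0,"ry":0,"rz":0}
    - {"tx":0,"ty":0,"tz":-25,"rx":0,"ry":0,"rz":0}
    - {"tx":0,"ty":0,"tz":-8,"rx":0,"ry":0,"rz":0}
    - {"tx":0,"ty":0,"tz":0,"rx":0,"ry":0,"rz":0}
    - {"tx":0,"ty":0,"tz":0,"rx":0,"ry":0,"rz":0}

```text
time: 3.65
tool_pos: [522.2, -188.9, 49.3]
tcp_rot: [-3.14, 0.002, -3.095]
contact_force: [0.9, 0.5, -0.5]
grip_width: 91.9
finger_force: 0.0
```

>>> carry_out:
  plan:
    - {"tx":0,"ty":0,"tz":0,"rx":0,"ry":0,"rz":0}
    - {"tx":0,"ty":0,"tz":0,"rx":0,"ry":0,"rz":0}
    - {"tx":0,"ty":0,"tz":0,"rx":0,"ry":0,"rz":0}
    - {"tx":0,"ty":0,"tz":0,"rx":0,"ry":0,"rz":0}
    - {"tx":0,"ty":0,"tz":0,"rx":0,"ry":0,"rz":0}
    - {"tx":0,"ty":0,"tz":0,"rx":0,"ry":0,"rz":0}
    - {"tx":0,"ty":0,"tz":0,"rx":0,"ry":0,"rz":0}
    - {"tx":0,"ty":0,"tz":0,"rx":0,"ry":0,"rz":0}
  gripper: 0.95

```text
time: 4.45
tool_pos: [521.1, -189.4, 47.7]
tcp_rot: [3.141, -0.0, -3.096]
contact_force: [0.0, -0.5, 0.1]
grip_width: 32.1
finger_force: 0.0
```

```bash
python3 - <<'E'
from h import *
o=bot.get_obs();print({k:np.round(o[k],3) for k in o if k!='tau'})
E
```

```text
{'time': np.float64(4.45), 'joint_positions': array([-0.487,  0.597,  1.658,  0.   ,  0.887, -2.103]), 'dq': array([ 0.   , -0.001,  0.001, -0.001,  0.   ,  0.002]), 'tool_pos': array([ 521.088, -189.387,   47.681]), 'tcp_rot': array([ 3.141, -0.   , -3.096]), 'contact_force': array([ 0.004, -0.489,  0.108]), 'moment': array([0.083, 0.035, 0.   ]), 'finger_force': np.float64(0.0), 'grip_width': np.float64(32.129)}
```

>>> carry_out:
  plan:
    - {"tx":0,"ty":0,"tz":0,"rx":0,"ry":0,"rz":0}
    - {"tx":0,"ty":0,"tz":0,"rx":0,"ry":0,"rz":0}
    - {"tx":0,"ty":0,"tz":0,"rx":0,"ry":0,"rz":0}
    - {"tx":0,"ty":0,"tz":0,"rx":0,"ry":0,"rz":0}
    - {"tx":0,"ty":0,"tz":0,"rx":0,"ry":0,"rz":0}

```text
time: 4.95
tool_pos: [521.1, -189.4, 47.7]
tcp_rot: [3.142, 0.0, -3.096]
contact_force: [-0.1, -0.4, 0.0]
grip_width: 15.8
finger_force: 30.0
```

>>> carry_out:
  plan:
    - {"tx":0,"ty":0,"tz":30,"rx":0,"ry":0,"rz":0}
    - {"tx":0,"ty":0,"tz":42,"rx":0,"ry":0,"rz":0}
    - {"tx":0,"ty":0,"tz":40,"rx":0,"ry":0,"rz":0}
    - {"tx":0,"ty":40,"tz":0,"rx":0,"ry":0,"rz":-0.05}
    - {"tx":0,"ty":48,"tz":0,"rx":0,"ry":0,"rz":-0.05}
    - {"tx":0,"ty":48,"tz":0,"rx":0,"ry":0,"rz":-0.05}
    - {"tx":2,"ty":48,"tz":0,"rx":0,"ry":0,"rz":-0.05}
    - {"tx":2,"ty":48,"tz":0,"rx":0,"ry":0,"rz":-0.05}
    - {"tx":2,"ty":48,"tz":0,"rx":0,"ry":0,"rz":-0.04}
    - {"tx":2,"ty":48,"tz":0,"rx":0,"ry":0,"rz":0}
    - {"tx":0,"ty":48,"tz":0,"rx":0,"ry":0,"rz":0}
    - {"tx":0,"ty":46,"tz":0,"rx":0,"ry":0,"rz":0}

```text
time: 6.15
tool_pos: [528.5, 234.7, 159.5]
tcp_rot: [-3.141, -0.001, 2.897]
contact_force: [1.1, -1.2, -1.3]
grip_width: 16.0
finger_force: 30.0
```

>>> carry_out:
  plan:
    - {"tx":0,"ty":0,"tz":0,"rx":0,"ry":0,"rz":0}
    - {"tx":0,"ty":0,"tz":0,"rx":0,"ry":0,"rz":0}
    - {"tx":0,"ty":0,"tz":0,"rx":0,"ry":0,"rz":0}

```text
time: 6.45
tool_pos: [528.9, 231.8, 159.5]
tcp_rot: [-3.141, -0.001, 2.896]
contact_force: [-0.4, -0.2, -1.0]
grip_width: 15.9
finger_force: 30.0
```

```bash
python3 - <<'E'
from m import *
cm=bot.camera_model('wrist');a=bot.capture('wrist');np.save('w3.npy',a)
import pickle;pickle.dump(cm,open('w3.pkl','wb'))
o=bot.get_obs();print({k:np.round(o[k],3) for k in o if k!='tau'})
print(proj(cm,[[528.6,232.6,105]]))
save(a,'w4.png',(150,80,406,272),s=3)
E
```

```text
{'time': np.float64(6.5), 'joint_positions': array([ 0.28 ,  0.496,  1.474, -0.   ,  1.172, -1.045]), 'dq': array([-0.012, -0.004, -0.001,  0.001, -0.   ,  0.002]), 'tool_pos': array([529.115, 231.386, 159.601]), 'tcp_rot': array([-3.141, -0.   ,  2.895]), 'contact_force': array([-0.015,  0.088, -1.93 ]), 'moment': array([0.004, 0.025, 0.039]), 'finger_force': np.float64(30.0), 'grip_width': np.float64(15.976)}
[[253.59071248 206.16275721]]
```

View pics/w4.png

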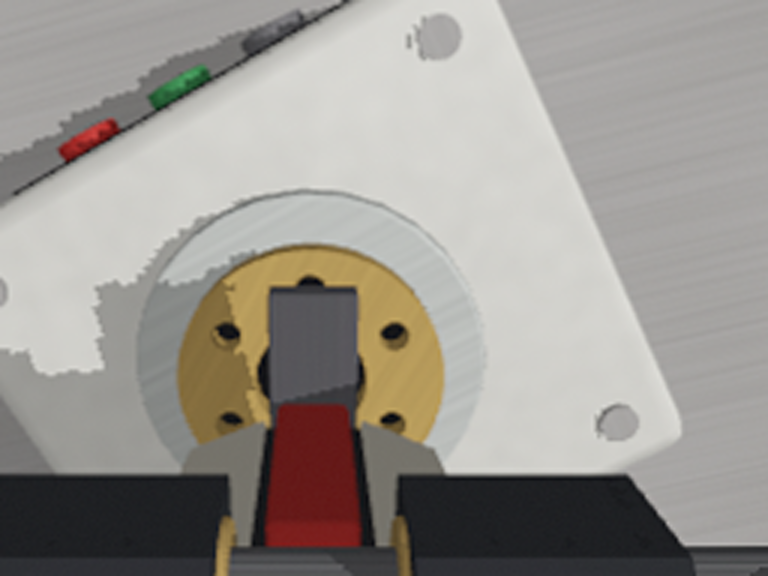

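The view shows the bar's near end at (270–357, 292) lying above the ring, with the holes on either side; the alignment looks right. I work out the spanner's offset in the grip and the ring centre once more.

```bash
python3 - <<'E'
from m import *
import pickle
cm=pickle.load(open('w3.pkl','rb'))
f=lambda p:np.array(p)/3+np.array([150,80])
e=ray(cm,f([[270,292],[357,292]]),149.9);print(e, np.linalg.norm(e[0]-e[1]))
u=np.array([np.cos(2.895),np.sin(2.895)]);print('origin',e.mean(0)[:2]-38*u,'tcp 529.1 231.4')
# side holes + collar
h=ray(cm,f([[228,332],[394,334],[231,421],[391,421]]),105)[:,:2];print(h,h.mean(0))
d=h-h.mean(0);print(np.degrees(np.arctan2(d[:,1],d[:,0])))
E
```

```text
[[490.15113425 233.28655966 149.9       ]
 [494.70961535 251.42062482 149.9       ]] 18.69823706290729
origin [529.28086669 233.07775009] tcp 529.1 231.4
[[509.62349269 213.7234802 ]
 [521.40958515 258.21366411]
 [535.70314399 207.17978433]
 [546.91183217 251.75918312]] [528.4120135  232.71902794]
[-134.68606741  105.35828832  -74.06662698   45.82463733]
```

>>> carry_out:
  plan:
    - {"tx":-0.7,"ty":0.3,"tz":-10,"rx":0,"ry":0,"rz":0}
    - {"tx":0,"ty":0,"tz":-10,"rx":0,"ry":0,"rz":0}
    - {"tx":0,"ty":0,"tz":-4,"rx":0,"ry":0,"rz":0}
    - {"tx":0,"ty":0,"tz":0,"rx":0,"ry":0,"rz":0}
    - {"tx":0,"ty":0,"tz":0,"rx":0,"ry":0,"rz":0}

```text
time: 7.0
tool_pos: [528.5, 232.8, 135.6]
tcp_rot: [3.142, -0.0, 2.897]
contact_force: [0.3, 0.5, -1.2]
grip_width: 16.0
finger_force: 30.0
```

>>> carry_out:
  plan:
    - {"tx":0,"ty":0,"tz":-1,"rx":0,"ry":0,"rz":0}
    - {"tx":0,"ty":0,"tz":-1,"rx":0,"ry":0,"rz":0}
    - {"tx":0,"ty":0,"tz":-1,"rx":0,"ry":0,"rz":0}
    - {"tx":0,"ty":0,"tz":-1,"rx":0,"ry":0,"rz":0}
    - {"tx":0,"ty":0,"tz":-0.5,"rx":0,"ry":0,"rz":0}
    - {"tx":0,"ty":0,"tz":0,"rx":0,"ry":0,"rz":0}

```text
time: 7.6
tool_pos: [528.4, 232.9, 131.2]
tcp_rot: [3.142, -0.0, 2.897]
contact_force: [-0.3, -0.0, -0.8]
grip_width: 15.6
finger_force: 30.0
```

>>> carry_out:
  plan:
    - {"tx":0,"ty":0,"tz":-1,"rx":0,"ry":0,"rz":0}
    - {"tx":0,"ty":0,"tz":-0.5,"rx":0,"ry":0,"rz":0}
    - {"tx":0,"ty":0,"tz":0,"rx":0,"ry":0,"rz":0}

```text
time: 7.9
tool_pos: [528.5, 232.8, 129.7]
tcp_rot: [-3.141, 0.0, 2.897]
contact_force: [-0.3, -0.4, -1.2]
grip_width: 16.1
finger_force: 30.0
```

No contact at 2 mm below face height, so the pins appear to be entering; I continue down.

>>> carry_out:
  plan:
    - {"tx":0,"ty":0,"tz":-1,"rx":0,"ry":0,"rz":0}
    - {"tx":0,"ty":0,"tz":-1,"rx":0,"ry":0,"rz":0}
    - {"tx":0,"ty":0,"tz":0,"rx":0,"ry":0,"rz":0}

```text
time: 8.2
tool_pos: [528.6, 232.6, 127.6]
tcp_rot: [-3.141, 0.0, 2.897]
contact_force: [1.7, -2.2, -0.9]
grip_width: 15.9
finger_force: 30.0
```

>>> carry_out:
  plan:
    - {"tx":0,"ty":0,"tz":-1,"rx":0,"ry":0,"rz":0}
    - {"tx":0,"ty":0,"tz":-1,"rx":0,"ry":0,"rz":0}
    - {"tx":0,"ty":0,"tz":0,"rx":0,"ry":0,"rz":0}

```text
time: 8.5
tool_pos: [528.6, 232.6, 125.7]
tcp_rot: [-3.141, 0.0, 2.897]
contact_force: [1.0, -5.0, -1.3]
grip_width: 15.7
finger_force: 30.0
```

>>> carry_out:
  plan:
    - {"tx":0.1,"ty":-0.5,"tz":-0.5,"rx":0,"ry":0,"rz":0}
    - {"tx":0,"ty":0,"tz":-1,"rx":0,"ry":0,"rz":0}
    - {"tx":0,"ty":0,"tz":-0.5,"rx":0,"ry":0,"rz":0}
    - {"tx":0,"ty":0,"tz":0,"rx":0,"ry":0,"rz":0}

```text
time: 8.9
tool_pos: [528.5, 232.4, 123.7]
tcp_rot: [3.141, 0.0, 2.897]
contact_force: [1.6, -3.1, -0.8]
grip_width: 15.4
finger_force: 30.0
```

>>> carry_out:
  plan:
    - {"tx":0,"ty":0,"tz":-0.5,"rx":0,"ry":0,"rz":0}
    - {"tx":0,"ty":0,"tz":-0.5,"rx":0,"ry":0,"rz":0}
    - {"tx":0,"ty":0,"tz":0,"rx":0,"ry":0,"rz":0}

```text
time: 9.2
tool_pos: [528.5, 232.4, 122.7]
tcp_rot: [3.141, 0.0, 2.897]
contact_force: [1.1, -2.4, 0.3]
grip_width: 16.0
finger_force: 30.0
```

>>> carry_out:
  plan:
    - {"tx":0,"ty":-0.3,"tz":-0.4,"rx":0,"ry":0,"rz":0}
    - {"tx":0,"ty":0,"tz":0,"rx":0,"ry":0,"rz":0}
    - {"tx":0,"ty":0,"tz":0,"rx":0,"ry":0,"rz":0}

```text
time: 9.5
tool_pos: [528.6, 232.4, 122.6]
tcp_rot: [3.141, 0.0, 2.897]
contact_force: [-0.8, -0.8, 4.8]
grip_width: 15.8
finger_force: 30.0
```

The spanner is seated with about 6 N downward and the bar flat. Now I turn it clockwise.

>>> carry_out:
  plan:
    - {"tx":0,"ty":0,"tz":0,"rx":0,"ry":0,"rz":-0.04}
    - {"tx":0,"ty":0,"tz":0,"rx":0,"ry":0,"rz":-0.04}
    - {"tx":0,"ty":0,"tz":0,"rx":0,"ry":0,"rz":-0.04}
    - {"tx":0,"ty":0,"tz":0,"rx":0,"ry":0,"rz":-0.04}
    - {"tx":0,"ty":0,"tz":0,"rx":0,"ry":0,"rz":-0.04}
    - {"tx":0,"ty":0,"tz":0,"rx":0,"ry":0,"rz":0}

```text
time: 10.1
tool_pos: [528.4, 231.7, 122.6]
tcp_rot: [-3.141, 0.0, 2.697]
contact_force: [-1.6, -3.8, 5.5]
grip_width: 15.9
finger_force: 30.0
```

```bash
python3 -c "
from plant import bot
o=bot.get_obs();print(o['tool_pos'],o['tcp_rot'],o['contact_force'],o['moment'],o['joint_positions'])"
```

```text
[528.36340284 231.74549726 122.62647788] [-3.14095724e+00  8.38116949e-05  2.69660435e+00] [-1.59963077 -3.81279779  5.46849532] [-0.91816738  0.28087164 -0.01964131] [ 2.80826993e-01  5.34138870e-01  1.52093367e+00 -5.99756660e-04
  1.08687925e+00 -8.44701868e-01]
```

>>> carry_out:
  plan:
    - {"tx":0,"ty":0,"tz":0,"rx":0,"ry":0,"rz":-0.05}
    - {"tx":0,"ty":0,"tz":0,"rx":0,"ry":0,"rz":-0.05}
    - {"tx":0,"ty":0,"tz":0,"rx":0,"ry":0,"rz":-0.05}
    - {"tx":0,"ty":0,"tz":0,"rx":0,"ry":0,"rz":-0.05}

```text
time: 10.5
tool_pos: [528.6, 232.0, 122.7]
tcp_rot: [3.142, 0.0, 2.496]
contact_force: [-0.3, -3.6, 4.6]
grip_width: 15.7
finger_force: 30.0
```

```bash
python3 - <<'E'
from m import *
cm=bot.camera_model('wrist')
o=bot.get_obs();print(o['tool_pos'],o['tcp_rot'],o['contact_force'],o['moment'])
a=bot.capture('wrist');save(a,'w5.png',(150,80,406,272),s=3)
E
```

```text
[528.55414578 231.98006985 122.65208933] [3.14156060e+00 3.95527108e-04 2.49621609e+00] [-0.33929196 -3.64893585  4.60816124] [-0.64490549  0.15079324  0.28379854]
```

View pics/w5.png

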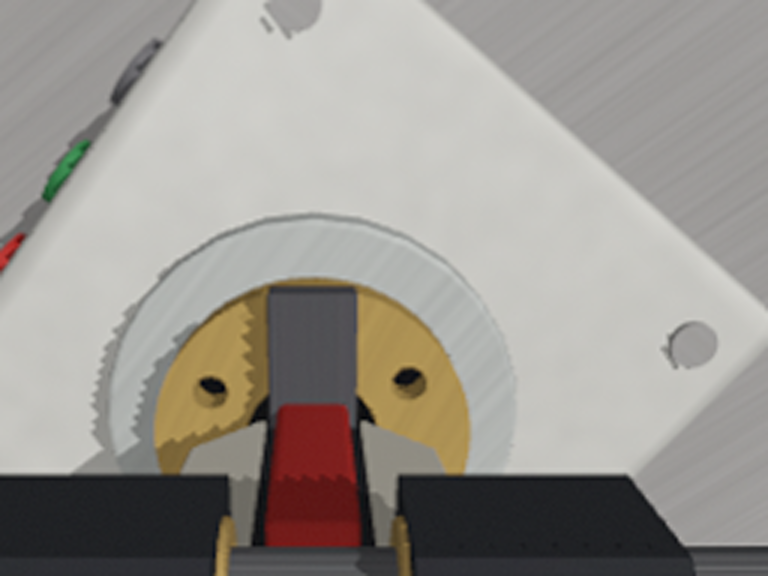

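The bar lies flat on the ring, and the side holes at (212,388) and (410,380) kept their place beside it, so the ring turns along. I keep turning.

>>> carry_out:
  plan:
    - {"tx":0,"ty":0,"tz":0,"rx":0,"ry":0,"rz":-0.05}
    - {"tx":0,"ty":0,"tz":0,"rx":0,"ry":0,"rz":-0.05}
    - {"tx":0,"ty":0,"tz":0,"rx":0,"ry":0,"rz":-0.05}
    - {"tx":0,"ty":0,"tz":0,"rx":0,"ry":0,"rz":-0.05}
    - {"tx":0,"ty":0,"tz":0,"rx":0,"ry":0,"rz":-0.05}
    - {"tx":0,"ty":0,"tz":0,"rx":0,"ry":0,"rz":-0.05}

```text
time: 11.15
tool_pos: [528.9, 232.3, 122.7]
tcp_rot: [3.14, 0.0, 2.197]
contact_force: [-0.5, -2.0, 3.7]
grip_width: 16.3
finger_force: 30.0
```

```bash
cat > s.py <<'E'
from plant import bot
o=bot.get_obs();print(o['time'],o['tool_pos'].round(2),o['tcp_rot'].round(4),o['contact_force'].round(1),o['moment'].round(3))
E
python3 s.py
```

```text
11.15 [528.87 232.28 122.66] [3.1405e+00 4.0000e-04 2.1970e+00] [-0.5 -2.   3.7] [-0.471 -0.056  0.222]
```

>>> carry_out:
  plan:
    - {"tx":0,"ty":0,"tz":0,"rx":0,"ry":0,"rz":-0.02}
    - {"tx":0,"ty":0,"tz":0,"rx":0,"ry":0,"rz":-0.02}

```text
time: 11.35
tool_pos: [528.9, 232.3, 122.7]
tcp_rot: [3.14, 0.0, 2.157]
contact_force: [0.0, -1.4, 5.1]
grip_width: 15.9
finger_force: 30.0
```

```bash
python3 s.py
```

```text
11.35 [528.91 232.32 122.66] [3.1403e+00 3.0000e-04 2.1574e+00] [ 0.  -1.4  5.1] [-0.426 -0.125  0.21 ]
```

>>> carry_out:
  plan:
    - {"tx":0,"ty":0,"tz":0,"rx":0,"ry":0,"rz":-0.02}
    - {"tx":0,"ty":0,"tz":0,"rx":0,"ry":0,"rz":-0.02}

```text
time: 11.55
tool_pos: [528.9, 232.3, 122.6]
tcp_rot: [3.14, 0.0, 2.116]
contact_force: [2.3, -1.9, 4.9]
grip_width: 16.2
finger_force: 30.0
```

```bash
python3 s.py
```

```text
11.55 [528.92 232.34 122.62] [3.1403e+00 2.0000e-04 2.1161e+00] [ 2.3 -1.9  4.9] [-0.35  -0.194  0.201]
```

>>> carry_out:
  plan:
    - {"tx":0,"ty":0,"tz":0,"rx":0,"ry":0,"rz":-0.02}

```text
time: 11.65
tool_pos: [529.0, 232.4, 122.7]
tcp_rot: [3.14, 0.0, 2.096]
contact_force: [1.5, -0.1, 5.3]
grip_width: 16.0
finger_force: 30.0
```

```bash
python3 s.py
```

```text
11.65 [528.97 232.4  122.65] [3.1401e+00 1.0000e-04 2.0960e+00] [ 1.5 -0.1  5.3] [-0.279 -0.212  0.24 ]
```

Turned 0.80 rad so far, and the moment is still only friction.

>>> carry_out:
  plan:
    - {"tx":0,"ty":0,"tz":0,"rx":0,"ry":0,"rz":-0.02}

```text
time: 11.75
tool_pos: [529.0, 232.4, 122.6]
tcp_rot: [3.14, 0.0, 2.076]
contact_force: [1.2, -2.0, 5.2]
grip_width: 16.3
finger_force: 30.0
```

```bash
python3 s.py
```

```text
11.75 [528.95 232.4  122.61] [3.1402e+00 1.0000e-04 2.0760e+00] [ 1.2 -2.   5.2] [-0.304 -0.209  0.199]
```

>>> carry_out:
  plan:
    - {"tx":0,"ty":0,"tz":0,"rx":0,"ry":0,"rz":-0.02}

```text
time: 11.85
tool_pos: [529.0, 232.4, 122.7]
tcp_rot: [3.14, 0.0, 2.056]
contact_force: [2.6, -1.0, 5.5]
grip_width: 15.8
finger_force: 30.0
```

```bash
python3 s.py
```

```text
11.85 [529.03 232.39 122.65] [3.1400e+00 1.0000e-04 2.0558e+00] [ 2.6 -1.   5.5] [-0.318 -0.294  0.249]
```

>>> carry_out:
  plan:
    - {"tx":0,"ty":0,"tz":0,"rx":0,"ry":0,"rz":-0.02}

```text
time: 11.95
tool_pos: [529.0, 232.4, 122.6]
tcp_rot: [3.14, 0.0, 2.036]
contact_force: [2.5, -0.2, 5.0]
grip_width: 16.0
finger_force: 30.0
```

```bash
python3 s.py
```

```text
11.95 [529.03 232.4  122.64] [3.1400e+00 1.0000e-04 2.0358e+00] [ 2.5 -0.2  5. ] [-0.22  -0.335  0.256]
```

>>> carry_out:
  plan:
    - {"tx":0,"ty":0,"tz":0,"rx":0,"ry":0,"rz":-0.02}

```text
time: 12.05
tool_pos: [529.1, 232.4, 122.6]
tcp_rot: [3.14, 0.0, 2.016]
contact_force: [2.2, 0.1, 4.9]
grip_width: 15.7
finger_force: 30.0
```

```bash
python3 s.py
```

```text
12.05 [529.05 232.41 122.64] [3.14   0.     2.0157] [2.2 0.1 4.9] [-0.177 -0.445  0.177]
```

>>> carry_out:
  plan:
    - {"tx":0,"ty":0,"tz":0,"rx":0,"ry":0,"rz":-0.02}

```text
time: 12.15
tool_pos: [529.1, 232.4, 122.7]
tcp_rot: [3.14, 0.0, 1.995]
contact_force: [2.1, 0.6, 6.4]
grip_width: 15.6
finger_force: 30.0
```

```bash
python3 s.py
```

```text
12.15 [529.1  232.41 122.65] [3.1399 0.     1.9955] [2.1 0.6 6.4] [-0.151 -0.471  0.219]
```

>>> carry_out:
  plan:
    - {"tx":0,"ty":0,"tz":0,"rx":0,"ry":0,"rz":-0.02}

```text
time: 12.25
tool_pos: [529.1, 232.4, 122.7]
tcp_rot: [3.14, -0.0, 1.976]
contact_force: [2.0, -0.0, 4.9]
grip_width: 16.2
finger_force: 30.0
```

```bash
python3 s.py
```

```text
12.25 [529.11 232.42 122.66] [ 3.1398 -0.      1.9755] [ 2.  -0.   4.9] [-0.112 -0.451  0.296]
```

>>> carry_out:
  plan:
    - {"tx":0,"ty":0,"tz":0,"rx":0,"ry":0,"rz":-0.015}

```text
time: 12.35
tool_pos: [529.1, 232.4, 122.6]
tcp_rot: [3.14, 0.0, 1.961]
contact_force: [2.2, 0.3, 5.3]
grip_width: 15.9
finger_force: 30.2
```

```bash
python3 s.py
```

```text
12.35 [529.08 232.4  122.63] [3.1399e+00 1.0000e-04 1.9611e+00] [2.2 0.3 5.3] [-0.113 -0.448  0.579]
```

>>> carry_out:
  plan:
    - {"tx":0,"ty":0,"tz":0,"rx":0,"ry":0,"rz":-0.015}

```text
time: 12.45
tool_pos: [529.1, 232.4, 122.6]
tcp_rot: [3.14, 0.0, 1.947]
contact_force: [2.6, 0.6, 5.4]
grip_width: 15.9
finger_force: 30.4
```

```bash
python3 s.py
```

```text
12.45 [529.07 232.43 122.63] [3.1399e+00 2.0000e-04 1.9467e+00] [2.6 0.6 5.4] [ 0.047 -0.393  0.73 ]
```

The moment rose to 0.73 N m, so the stop is reached. I relax the turn and lift straight out.

>>> carry_out:
  plan:
    - {"tx":0,"ty":0,"tz":0,"rx":0,"ry":0,"rz":0.02}
    - {"tx":-0.2,"ty":0,"tz":0.5,"rx":0,"ry":0,"rz":0.02}
    - {"tx":0,"ty":0,"tz":1,"rx":0,"ry":0,"rz":0.005}
    - {"tx":0,"ty":0,"tz":1,"rx":0,"ry":0,"rz":0}

```text
time: 12.85
tool_pos: [528.6, 232.1, 123.9]
tcp_rot: [3.142, -0.0, 1.991]
contact_force: [6.1, 1.0, -4.0]
grip_width: 15.9
finger_force: 30.0
```

```bash
python3 s.py
```

```text
12.85 [528.55 232.13 123.94] [ 3.1415e+00 -1.0000e-04  1.9913e+00] [ 6.1  1.  -4. ] [ 0.092 -1.117  0.219]
```

>>> carry_out:
  plan:
    - {"tx":0.5,"ty":0,"tz":1,"rx":0,"ry":0,"rz":0.005}
    - {"tx":0,"ty":0,"tz":1.5,"rx":0,"ry":0,"rz":0}
    - {"tx":0,"ty":0,"tz":2,"rx":0,"ry":0,"rz":0}
    - {"tx":0,"ty":0,"tz":2,"rx":0,"ry":0,"rz":0}

```text
time: 13.25
tool_pos: [527.9, 232.0, 131.1]
tcp_rot: [-3.139, -0.001, 1.996]
contact_force: [-0.2, 0.3, -0.4]
grip_width: 16.0
finger_force: 30.0
```

>>> carry_out:
  plan:
    - {"tx":0,"ty":0,"tz":4,"rx":0,"ry":0,"rz":0}
    - {"tx":0,"ty":0,"tz":10,"rx":0,"ry":0,"rz":0}
    - {"tx":0,"ty":0,"tz":20,"rx":0,"ry":0,"rz":0}
    - {"tx":0,"ty":0,"tz":5,"rx":0,"ry":0,"rz":0}
    - {"tx":0,"ty":0,"tz":0,"rx":0,"ry":0,"rz":0}

```text
time: 13.75
tool_pos: [529.2, 232.3, 171.6]
tcp_rot: [3.139, 0.0, 1.997]
contact_force: [0.2, 0.2, -2.1]
grip_width: 16.1
finger_force: 30.0
```

```bash
python3 s.py; python3 - <<'E'
from m import *
a=bot.capture('wrist');save(a,'w6.png',(150,80,406,272),s=3)
E
```

```text
13.75 [529.2  232.29 171.61] [3.1393e+00 3.0000e-04 1.9968e+00] [ 0.2  0.2 -2.1] [-0.101  0.046 -0.026]
```

View pics/w6.png

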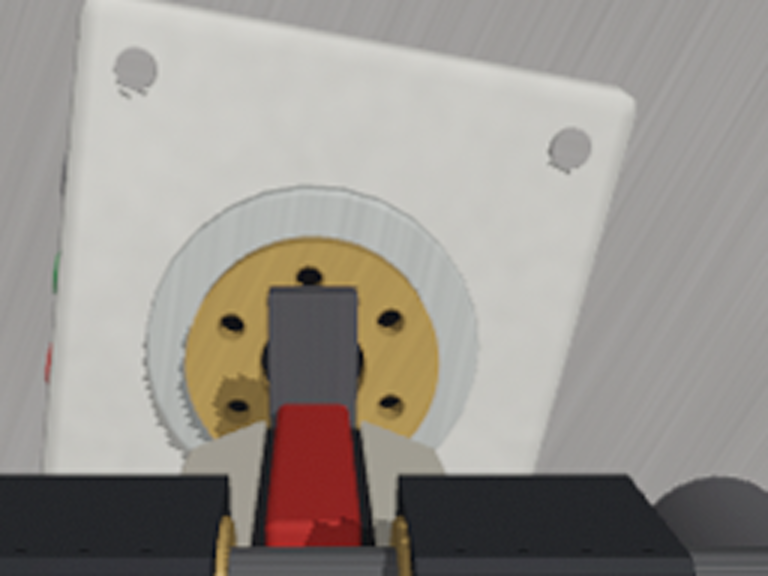

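The spanner is lifted clear with the same hold, and the ring's holes still line up with it, so the ring stayed home. Now back to the holder.

>>> carry_out:
  plan:
    - {"tx":0,"ty":-30,"tz":0,"rx":0,"ry":0,"rz":0.1}
    - {"tx":0,"ty":-40,"tz":0,"rx":0,"ry":0,"rz":0.12}
    - {"tx":0,"ty":-40,"tz":0,"rx":0,"ry":0,"rz":0.12}
    - {"tx":-2,"ty":-40,"tz":0,"rx":0,"ry":0,"rz":0.12}
    - {"tx":-2,"ty":-40,"tz":0,"rx":0,"ry":0,"rz":0.12}
    - {"tx":-2,"ty":-40,"tz":0,"rx":0,"ry":0,"rz":0.12}
    - {"tx":-2,"ty":-40,"tz":0,"rx":0,"ry":0,"rz":0.12}
    - {"tx":0,"ty":-40,"tz":0,"rx":0,"ry":0,"rz":0.12}
    - {"tx":0,"ty":-40,"tz":0,"rx":0,"ry":0,"rz":0.12}
    - {"tx":0,"ty":-40,"tz":0,"rx":0,"ry":0,"rz":0.1}
    - {"tx":0,"ty":-32,"tz":0,"rx":0,"ry":0,"rz":0.03}
    - {"tx":0,"ty":0,"tz":0,"rx":0,"ry":0,"rz":0}

```text
time: 15.0
tool_pos: [520.2, -193.6, 169.3]
tcp_rot: [-3.141, -0.001, -3.1]
contact_force: [0.3, 0.4, -1.3]
grip_width: 15.7
finger_force: 30.0
```

>>> carry_out:
  plan:
    - {"tx":0,"ty":0,"tz":-35,"rx":0,"ry":0,"rz":0}
    - {"tx":0,"ty":0,"tz":-40,"rx":0,"ry":0,"rz":0}
    - {"tx":0,"ty":0,"tz":-25,"rx":0,"ry":0,"rz":0}
    - {"tx":0,"ty":0,"tz":-6,"rx":0,"ry":0,"rz":0}
    - {"tx":0,"ty":0,"tz":0,"rx":0,"ry":0,"rz":0}
    - {"tx":0,"ty":0,"tz":0,"rx":0,"ry":0,"rz":0}
    - {"tx":0,"ty":0,"tz":0,"rx":0,"ry":0,"rz":0}

```text
time: 15.7
tool_pos: [521.8, -190.2, 65.9]
tcp_rot: [-3.14, 0.003, -3.096]
contact_force: [0.9, 0.1, -0.5]
grip_width: 15.7
finger_force: 30.0
```

>>> carry_out:
  plan:
    - {"tx":-0.5,"ty":0.7,"tz":-2,"rx":0,"ry":0,"rz":0}
    - {"tx":0,"ty":0,"tz":-3,"rx":0,"ry":0,"rz":0}
    - {"tx":0,"ty":0,"tz":-3,"rx":0,"ry":0,"rz":0}
    - {"tx":0,"ty":0,"tz":-3,"rx":0,"ry":0,"rz":0}
    - {"tx":0,"ty":0,"tz":-2,"rx":0,"ry":0,"rz":0}
    - {"tx":0,"ty":0,"tz":0,"rx":0,"ry":0,"rz":0}

```text
time: 16.3
tool_pos: [520.1, -189.1, 50.9]
tcp_rot: [3.141, -0.001, -3.096]
contact_force: [-0.1, -0.7, -1.3]
grip_width: 15.8
finger_force: 30.0
```

>>> carry_out:
  plan:
    - {"tx":0,"ty":0,"tz":-2,"rx":0,"ry":0,"rz":0}
    - {"tx":0,"ty":0,"tz":-2,"rx":0,"ry":0,"rz":0}
    - {"tx":0,"ty":0,"tz":0,"rx":0,"ry":0,"rz":0}
    - {"tx":0,"ty":0,"tz":0,"rx":0,"ry":0,"rz":0}

```text
time: 16.7
tool_pos: [520.5, -189.3, 47.7]
tcp_rot: [-3.141, 0.0, -3.096]
contact_force: [-1.4, 0.7, 3.5]
grip_width: 15.9
finger_force: 30.0
```

>>> carry_out:
  plan:
    - {"tx":0,"ty":0,"tz":0,"rx":0,"ry":0,"rz":0}
    - {"tx":0,"ty":0,"tz":0,"rx":0,"ry":0,"rz":0}
    - {"tx":0,"ty":0,"tz":0,"rx":0,"ry":0,"rz":0}
    - {"tx":0,"ty":0,"tz":0,"rx":0,"ry":0,"rz":0}
    - {"tx":0,"ty":0,"tz":0,"rx":0,"ry":0,"rz":0}
    - {"tx":0,"ty":0,"tz":0,"rx":0,"ry":0,"rz":0}
    - {"tx":0,"ty":0,"tz":0,"rx":0,"ry":0,"rz":0}
    - {"tx":0,"ty":0,"tz":0,"rx":0,"ry":0,"rz":0}
  gripper: 0

```text
time: 17.5
tool_pos: [520.3, -189.2, 47.3]
tcp_rot: [3.141, 0.0, -3.096]
contact_force: [-0.2, 0.7, -0.1]
grip_width: 75.1
finger_force: 0.0
```

>>> carry_out:
  plan:
    - {"tx":0,"ty":0,"tz":15,"rx":0,"ry":0,"rz":0}
    - {"tx":0,"ty":0,"tz":35,"rx":0,"ry":0,"rz":0}
    - {"tx":0,"ty":0,"tz":40,"rx":0,"ry":0,"rz":0}
    - {"tx":15,"ty":0,"tz":40,"rx":0,"ry":0,"rz":0}
    - {"tx":30,"ty":0,"tz":15,"rx":0,"ry":0,"rz":0}
    - {"tx":0,"ty":0,"tz":0,"rx":0,"ry":0,"rz":0}
    - {"tx":0,"ty":0,"tz":0,"rx":0,"ry":0,"rz":0}
    - {"tx":0,"ty":0,"tz":0,"rx":0,"ry":0,"rz":0}

```text
time: 18.3
tool_pos: [564.0, -188.8, 190.9]
tcp_rot: [3.14, -0.003, -3.096]
contact_force: [-0.3, -0.4, 0.7]
grip_width: 91.7
finger_force: 0.0
```

```bash
python3 s.py; python3 - <<'E'
from m import *
cm=bot.camera_model('wrist');a=bot.capture('wrist');save(a,'w7.png',s=1.5)
for n,lo,hi,z in(('blue',(105,100,50),(122,255,255),30),('red',(0,150,60),(8,255,255),90)):
    for b in blobs(a,lo,hi,60)[:2]:
        r=cv2.minAreaRect(np.argwhere(b[3])[:,::-1].astype(np.float32))
        print(n,b[:2],ray(cm,[r[0]],z).round(1), ray(cm,cv2.boxPoints(r),z).round(1).tolist())
E
```

```text
18.3 [ 563.98 -188.78  190.9 ] [ 3.1400e+00 -3.0000e-03 -3.0964e+00] [-0.3 -0.4  0.7] [-0.053  0.026  0.012]
blue (np.int32(4342), array([252.8, 137.9])) [[ 520.4 -189.6   30. ]] [[578.5, -225.0, 30.0], [470.8, -226.0, 30.0], [467.8, -157.7, 30.0], [575.2, -149.3, 30.0]]
red (np.int32(442), array([255. , 144.7])) [[ 518.2 -188.3   90. ]] [[504.8, -195.6, 90.0], [504.2, -182.3, 90.0], [532.0, -180.9, 90.0], [532.6, -194.5, 90.0]]
```

View pics/w7.png

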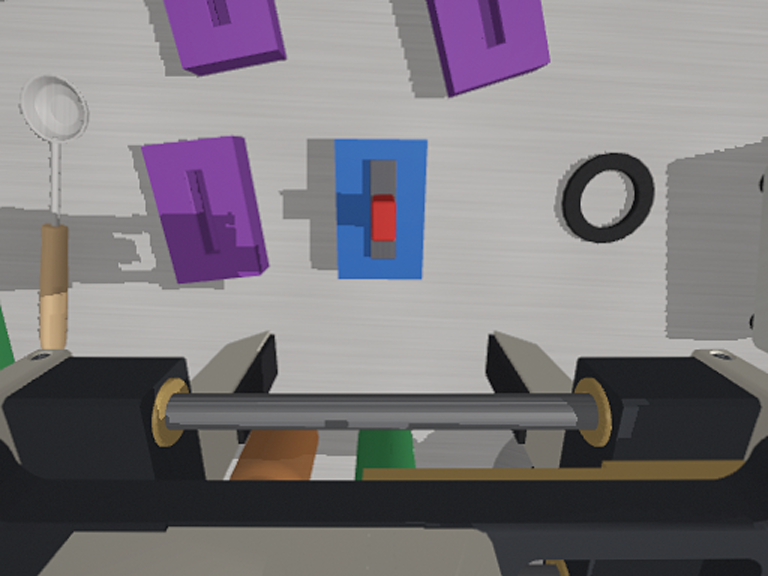

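The spanner stands centred at (383,210) in the blue holder, along the slot, and the gripper is clear of it. I hand in the job.

```bash
python3 -c "
from plant import bot
print(bot.close_job())"
```

```text
the job is handed in; nothing more can be done
None
```

The job is handed in at about 18 s: the spanner seated in the ring, turned it clockwise to its stop (the moment rose to 0.73 N m there), and now stands back in the blue holder, released; the hand-in call returned no verdict.

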